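Index the blue tube carousel to its read head

ROBOT

A 6-joint arm with a two-finger parallel gripper is mounted at the origin on the work surface. World frame = base frame: x ahead of the robot, y to its left, z up, the work surface at z = 0. Lengths are in mm, angles in rad, forces in N, time in s.
With the tool pointing down it reaches from about 400 to 925 mm from the base axis. Payload 12.5 kg.
Tool frame: the origin (TCP) lies midway between the tips of the shut fingers; the grasp point (between the pads) lies 19 mm behind it; z points along the fingers, y is the direction in which the jaws open and shut (so a half turn about z gives the same grasp; the last joint's range is limited). The gripper opens to 95 mm and grips with 3 to 60 N. Pads are 20 mm wide; open, the fingers measure 119 mm over their backs; the gripper's body (75 mm by 180 mm) begins 59 mm behind the grasp point.
Start: joints at [1.156, 0.491, 1.559, -0, 1.092, -0.106], TCP at [189.93, 595.46, 214.661] pointing down, gripper open.
Joint ranges: [-3.1, 3.1], [-0.84, 2.19], [0.05, 2.79], [-1.13, 4.28], [0.06, 2.93], [-2.69, 2.69]. Speed limits (rad/s): [2.22, 2.22, 2.79, 3.14, 3.14, 3.14].

INTERFACE

Orientations are given as [roll, pitch, yaw] about the fixed x, y, z axes, in that order (R = Rz(yaw) Ry(pitch) Rx(roll)).
In Python, from cell import env gives the robot as it stands.
- The arm moves only by the tool arm_command, never from a script. Its argument "steps" is a list of rows, each an object of numbers: "dx", "dy", "dz": the shift along the tool's x, y, z as a fraction of full scale; "rx", "ry", "rz": the turn, a rotation vector about the tool's x, y, z as a fraction of full scale; "claw": the gripper command: -1 is fully open, 1 is shut, values between are in proportion. In form: [{"dx": .., "dy": .., "dz": .., "rx": .., "ry": .., "rz": .., "claw": ..}, ...]. A call has 1 to 10 rows; each row shifts and turns the pose as measured when the row begins, along the tool's axes as they then stand; what a row does not reach is not made up. Full scale, the value 1, is 0.8 m for a shift and 90 degrees for a turn. A row lasts 1/8 s, in which the tool goes at most 62.5 mm and 10.7 degrees, less where a joint would pass 70% of its speed; a pose out of reach is approached as far as the arm can. A call with a number of a shift or a turn outside -1 to 1 is refused whole. A call with a gripper value outside its range is refused whole. The fingers move at their own pace and stop on an object; the grip force is fixed at half the most. Time passes only in rows, so rows that do not move let the fingers close. It gives the time, the measured TCP pose, the force and the opening at its end, in the units of the state.
- env.state(): the state, without advancing time (a new reading comes with each control period).
- env.read_camera(name): name is "scene" or "side" or "wrist"; returns (picture, depth): 400x640x3 uint8, red, green, blue; 400x640 float32, mm along the optical axis (not along the pixel's ray), 0 where there is no reading.
- env.get_calibration(name): a dict with "vfov" (degrees; the focal length in pixels is half the picture's height over the tangent of half this angle, whatever the lens; pixels are square), "cx", "cy" (the principal point, pixels), "k1" (the pictures are not rectified: a ray, as slopes to the right and down, at radius r is drawn at 1 + k1 r^2 times it, then the intrinsics apply), "xyz" and "attitude" of the camera in the world. Camera axes: x right, y up, looking along -z (the intrinsics and any distortion apply to the point x, -y, -z); pixel columns grow to the right and rows downward; lengths in mm; the calibration is good to about 2 mm. A picture is of the moment at which its call begins: read the wrist's pose just before it. get_calibration takes no time and is no camera call; for the wrist camera it gives the pose at the moment of the call.
- env.job_done(): hands the job in, once; it reports no verdict.
The state is a dict: "t": time; "joints": joint angles; "qvel": joint speeds; "tau": joint torques, N m; "eef_pos": TCP position; "tcp_rot": TCP orientation; "ft_force": force on the tool from outside, world axes, zero at the start; "moment": the same for the moment, N m; "opening": opening from 0.0 (shut) to 1.0 (fully open).
Only numpy, scipy, OpenCV 4.12 (cv2) and the standard library are available. Lean on these libraries where they do the work, as an engineer would, in place of code of your own. Each camera call takes 0.05 s, during which the arm holds its last target.

TASK

On the clean bench stand two tube carousels, one blue and one yellow. Turn the blue one by its black upright handle pin until its red-capped tube stands in front of that carousel's own white read head and the carousel has clicked into its detent there, then let go and move clear. Do not turn the yellow carousel.

Things in the scene. Friction and masses are not known exactly. Their poses are not given: they have to be found in the camera images.
- blue_station: Fixed grey base of the blue carousel, 176 mm across. Origin on the bench on the turning axis; z up, x towards its own read head: white block, 52 mm wide, red stripe on top, 98 to 136 mm from the axis, 74 mm high. On it the blue drum, 160 mm across, flat top 50 mm above the bench, with 6 caps 8 mm high every 60 degrees at radius 62 mm: 1 red, 1 green, 4 white.
- blue_drum (a joint): Drum angle, rad, growing anticlockwise from above. 0: red cap at the read head. Spring detent at 0 and every 60 degrees, pulls home from within about 7 degrees; about 0.4 N m (7 N at the pin) to get over one, little friction between. Starts at -2.2 to -1.2, so turn anticlockwise, past the click at -1.05 to the one at 0. Stops at -2.7 and 1.4.
- blue_grip (a point): On the axis of the blue drum's black upright round handle pin, 80 mm above the bench. Pin 16 mm thick, from the drum top (50 mm) to 105 mm above the bench, with a 22 mm wide, 3 mm high foot ring; 58 mm from the turning axis, fixed to the drum, at -150 degrees from the station's x axis when the joint is at 0. Grip it from above or push it sideways.
- yellow_grip (a point): The same point on the handle pin of the yellow carousel, which is otherwise alike and is to be left as it is: its pin may not move by more than 15 mm.
Things that resemble listed ones, but are neither listed nor needed, are in the scene too. Leave any pink look-alike of the blue_station alone.

How it is judged:
By the outcome, as a careful person would: the job done as asked, in the order asked, and still so for the second after the job is handed in, with the robot touching nothing.
It also fails if it takes over 35 s, if anything falls off the work surface, if the arm or the gripper's body presses on something with over 40 N, if the wrist force passes 120 N, or if a joint passes its speed limit or range.

## Working session

There is one attempt and no reset: what is moved stays moved. The work goes in short steps, Python scripts to look and compute and a tool call to move; the robot and the scene stay as the last step left them, time stands still between calls to the robot, and variables do not carry over. Pictures are saved under pics/ and viewed, and the job is handed in when it is done.

Besides the shell and the picture viewer there is one more tool, called after ">>>" by a JSON object that holds its "name" and its "arguments", one argument or row to a line. arm_command: Moves the arm, as the interface text tells. Its arguments: {"type":"object","properties":{"steps":{"type":"array","items":{"type":"object","properties":{"dx":{"type":"number"},"dy":{"type":"number"},"dz":{"type":"number"},"rx":{"type":"number"},"ry":{"type":"number"},"rz":{"type":"number"},"claw":{"type":"number"}}}}},"required":["steps"]}

```bash
ls; mkdir -p pics
python3 - <<'E'
from cell import env
import cv2,numpy as np
print(env.state())
for n in("scene","side","wrist"):
    print(n,env.get_calibration(n))
    p,d=env.read_camera(n)
    cv2.imwrite(f"pics/{n}0.png",p[:,:,::-1]); np.savez(f"{n}0.npz",p=p,d=d)
E
```

```text
pics
{'t': 0.0, 'joints': array([ 1.15638676e+00,  4.91602604e-01,  1.55944158e+00, -1.12262066e-05,
        1.09169567e+00, -1.05588092e-01]), 'qvel': array([-0.00121454,  0.00083357,  0.00078241,  0.00126284, -0.00208553,
        0.00017233]), 'tau': array([ 9.04128992e-04, -6.12650156e+01, -2.58186346e+01,  6.92886324e-02,
        4.82448132e-02, -1.12094701e-04]), 'eef_pos': array([189.83732946, 595.22156722, 214.03771487]), 'tcp_rot': array([-3.14045079e+00, -1.11005323e-04,  2.83277630e+00]), 'ft_force': array([0.40009503, 0.61657834, 0.3678205 ]), 'moment': array([-0.02102665,  0.00387964,  0.00309403]), 'opening': 0.997430689795448}
scene {'vfov': 51.17468493517382, 'cx': 311.98489196481006, 'cy': 201.20562665879373, 'k1': 0.00703978716836936, 'xyz': array([ 994.72642649, -152.90158826,  556.02457059]), 'attitude': array([ 0.85823685, -0.02136542,  1.34468636])}
side {'vfov': 50.888678778478585, 'cx': 322.7661364017021, 'cy': 201.23690520317152, 'k1': 0.02071849616895818, 'xyz': array([ 399.86290138, -631.81056243,  748.57498824]), 'attitude': array([ 0.7429546 , -0.00138891, -0.11703504])}
wrist {'vfov': 63.36627263155786, 'cx': 320.9413075121263, 'cy': 195.11470988468545, 'k1': -0.005040374748955523, 'xyz': array([116.37467463, 619.84464123, 385.26055196]), 'attitude': array([-0.27638557,  0.00140416,  1.26102259])}
```

View pics/scene0.png

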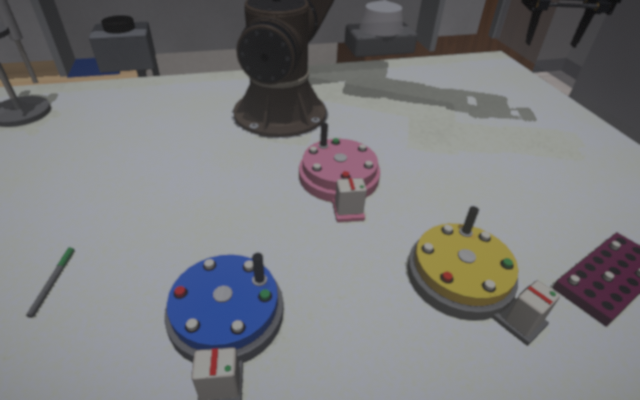

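View pics/side0.png

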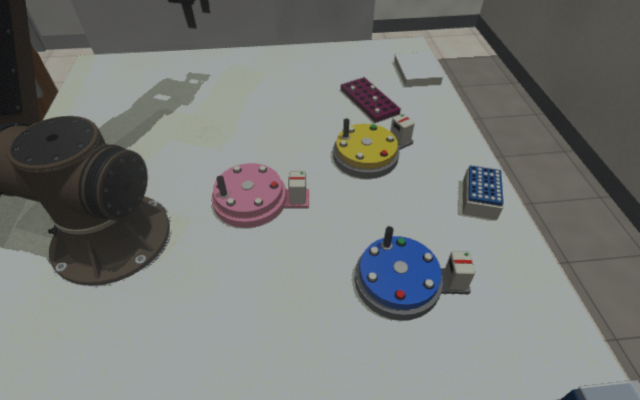

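View pics/wrist0.png

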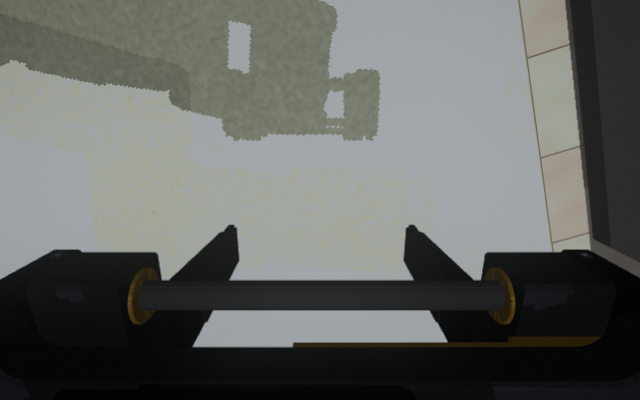

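Scene view: blue carousel centre (222,293), red cap (180,292), its read head stripe (214,362), pin top (257,256). Side view: centre (400,268), red (400,295), stripe (459,262), pin top (388,230). Next I measure these points.

```bash
cat > h.py <<'E'
import numpy as np,cv2
from scipy.spatial.transform import Rotation as Ro
def cast(c,uv,z):
    f=200/np.tan(np.radians(c['vfov']/2)); uv=np.atleast_2d(np.asarray(uv,float))
    K=np.array([[f,0,c['cx']],[0,f,c['cy']],[0,0,1]])
    s=cv2.undistortPoints(uv.reshape(-1,1,2),K,np.array([c['k1'],0,0,0.])).reshape(-1,2)
    d=np.c_[s[:,0],-s[:,1],-np.ones(len(s))]@Ro.from_euler('xyz',c['attitude']).as_matrix().T
    return c['xyz']+d*((z-c['xyz'][2])/d[:,2])[:,None]
def comps(m):
    n,l,s,ce=cv2.connectedComponentsWithStats(m.astype(np.uint8))
    return [(ce[i],s[i,4],l==i) for i in range(1,n) if s[i,4]>8]
def look(p,c,box):
    x0,y0,x1,y1=box
    roi=np.zeros(p.shape[:2],bool); roi[y0:y1,x0:x1]=1
    r,g,b=[p[:,:,i].astype(int) for i in range(3)]
    bl=roi&(b>120)&(b>1.6*r)&(b>1.4*g)
    big=max(comps(bl),key=lambda t:t[1])[2]
    cn=max(cv2.findContours(big.astype(np.uint8),0,2)[0],key=cv2.contourArea)
    hub=None
    out={}
    out['red']=[(ce.round(1),a,cast(c,ce,58)[0].round(1),cast(c,ce,74)[0].round(1)) for ce,a,_ in comps(roi&(r>120)&(r>2*g)&(r>2*b))]
    out['green']=[(ce.round(1),a,cast(c,ce,58)[0].round(1)) for ce,a,_ in comps(roi&(g>70)&(g>1.6*r)&(g>1.3*b))]
    out['grey/white']=[(ce.round(1),a,cast(c,ce,50)[0].round(1),cast(c,ce,56)[0].round(1)) for ce,a,_ in comps(roi&(cv2.morphologyEx(big.astype(np.uint8),cv2.MORPH_CLOSE,np.ones((25,25)))>0)&(abs(r-b)<40)&(r>120))]
    dk=comps(roi&(r<75)&(g<75)&(b<75))
    for ce,a,m in dk:
        ys,xs=np.nonzero(m); 
        t=ys<=ys.min()+2
        out.setdefault('dark',[]).append((ce.round(1),a,(xs[t].mean(),ys.min()),cast(c,(xs[t].mean(),ys.min()+1.5),105)[0].round(1),cast(c,ce,80)[0].round(1)))
    return out
E
python3 - <<'E'
from cell import env
from h import *
for n,b in(("scene",(150,235,300,400)),("side",(345,215,480,320))):
    p=np.load(n+"0.npz")['p'];o=look(p,env.get_calibration(n),b)
    print(n)
    for k in o:
        for x in o[k]:print(k,*x)
E
```

```text
scene
red [179.3 290.2] 35 [ 589.2 -246.1   58. ] [ 602.2 -243.1   74. ]
red [213.5 361.6] 109 [ 710.5 -203.4   58. ] [ 719.6 -201.8   74. ]
green [264.7 294.1] 51 [ 621.8 -126.4   58. ]
green [227.4 367.8] 12 [ 722.4 -187.1   58. ]
grey/white [208.5 262.7] 38 [ 537.7 -203.7   50. ] [ 543.1 -203.1   56. ]
grey/white [248.3 263.9] 42 [ 553.2 -143.    50. ] [ 558.4 -143.1   56. ]
grey/white [222.1 293.1] 179 [ 601.1 -186.6   50. ] [ 605.7 -186.2   56. ]
grey/white [191.4 322.9] 70 [ 642.6 -231.    50. ] [ 646.7 -230.    56. ]
grey/white [237.  324.6] 66 [ 658.5 -170.2   50. ] [ 662.5 -170.    56. ]
dark [257.9 267.7] 245 (np.float64(257.3333333333333), np.int64(254)) [ 588.2 -129.7  105. ] [ 589.4 -130.7   80. ]
dark [180.8 294.4] 36 (np.float64(185.4), np.int64(289)) [ 629.5 -229.6  105. ] [ 614.7 -239.9   80. ]
dark [264.5 298. ] 42 (np.float64(265.2857142857143), np.int64(294)) [ 659.3 -128.4  105. ] [ 644.7 -128.7   80. ]
dark [271.7 318.1] 22 (np.float64(274.0), np.int64(312)) [ 688.8 -121.6  105. ] [ 678.2 -123.9   80. ]
dark [252.5 355.9] 480 (np.float64(280.75), np.int64(316)) 
[... 1308 characters left out ...]
), np.int64(256)) [ 638.1 -206.6  105. ] [ 652.  -194.8   80. ]
dark [450.1 279.5] 411 (np.float64(450.4), np.int64(256)) [ 687.6 -212.3  105. ] [ 682.4 -243.5   80. ]
dark [385.9 303. ] 829 (np.float64(358.0), np.int64(264)) [ 515.  -210.1  105. ] [ 554.7 -277.1   80. ]
dark [371.9 279.6] 18 (np.float64(371.42857142857144), np.int64(277)) [ 533.9 -240.   105. ] [ 539.5 -227.2   80. ]
dark [427.8 286.2] 25 (np.float64(424.25), np.int64(282)) [ 624.2 -260.7  105. ] [ 637.8 -252.4   80. ]
dark [398.8 297.1] 25 (np.float64(395.25), np.int64(293)) [ 568.5 -276.2  105. ] [ 580.2 -268.2   80. ]
dark [426.7 301. ] 12 (np.float64(427.375), np.int64(299)) [ 620.2 -293.7  105. ] [ 627.2 -281.4   80. ]
```

>>> {"name": "arm_command", "arguments": {
  "steps": [
    {"dx":-0.056,"dy":-0.053,"claw":-1},
    {"dx":-0.056,"dy":-0.053,"claw":-1},
    {"dx":-0.056,"dy":-0.053,"claw":-1},
    {"dx":-0.056,"dy":-0.053,"claw":-1},
    {"dx":-0.056,"dy":-0.053,"claw":-1},
    {"dx":-0.056,"dy":-0.053,"claw":-1},
    {"dx":-0.056,"dy":-0.053,"claw":-1},
    {"dx":-0.056,"dy":-0.053,"claw":-1},
    {"dx":-0.056,"dy":-0.053,"claw":-1},
    {"dx":0,"claw":-1}
  ]
}}

```text
$.steps[0]: bad value
```

>>> {"name": "arm_command", "arguments": {
  "steps": [
    {"dx":-0.056,"dy":-0.053,"dz":0,"rx":0,"ry":0,"rz":0,"claw":-1},
    {"dx":-0.056,"dy":-0.053,"dz":0,"rx":0,"ry":0,"rz":0,"claw":-1},
    {"dx":-0.056,"dy":-0.053,"dz":0,"rx":0,"ry":0,"rz":0,"claw":-1},
    {"dx":-0.056,"dy":-0.053,"dz":0,"rx":0,"ry":0,"rz":0,"claw":-1},
    {"dx":-0.056,"dy":-0.053,"dz":0,"rx":0,"ry":0,"rz":0,"claw":-1},
    {"dx":-0.056,"dy":-0.053,"dz":0,"rx":0,"ry":0,"rz":0,"claw":-1},
    {"dx":-0.056,"dy":-0.053,"dz":0,"rx":0,"ry":0,"rz":0,"claw":-1},
    {"dx":-0.056,"dy":-0.053,"dz":0,"rx":0,"ry":0,"rz":0,"claw":-1}
  ]
}}

```text
t: 1.15
eef_pos: [430.8, 158.2, 213.2]
tcp_rot: [-3.141, 0.001, 2.84]
ft_force: [1.0, 0.3, 0.5]
opening: 1.002
```

>>> {"name": "arm_command", "arguments": {
  "steps": [
    {"dx":-0.05,"dy":-0.05,"dz":0,"rx":0,"ry":0,"rz":0,"claw":-1},
    {"dx":-0.05,"dy":-0.05,"dz":0,"rx":0,"ry":0,"rz":0,"claw":-1},
    {"dx":0,"dy":0,"dz":0,"rx":0,"ry":0,"rz":0.1,"claw":-1},
    {"dx":0,"dy":0,"dz":0,"rx":0,"ry":0,"rz":0.1,"claw":-1},
    {"dx":0,"dy":0,"dz":0,"rx":0,"ry":0,"rz":0.1,"claw":-1},
    {"dx":0,"dy":0,"dz":0,"rx":0,"ry":0,"rz":0.1,"claw":-1},
    {"dx":0,"dy":0,"dz":0,"rx":0,"ry":0,"rz":0.1,"claw":-1},
    {"dx":0,"dy":0,"dz":0,"rx":0,"ry":0,"rz":0.1,"claw":-1}
  ]
}}

```text
t: 2.15
eef_pos: [485.9, 49.4, 212.3]
tcp_rot: [-3.14, 0.001, 1.861]
ft_force: [-0.6, -0.1, 0.9]
opening: 1.001
```

```bash
cat > rel.py <<'E'
import sys
from cell import env
from h import *
s=env.state()
t=np.array([float(v) for v in sys.argv[1:4]])
R=Ro.from_euler('xyz',s['tcp_rot']).as_matrix()
print('pos',s['eef_pos'].round(1),'yaw',np.degrees(s['tcp_rot'][2]).round(1),'j',s['joints'].round(2),'F',s['ft_force'].round(1),'op',round(s['opening'],3),'t',round(s['t'],2))
d=R.T@(t-s['eef_pos']); print('tool shift mm',d.round(1),'frac',(d/800).round(4))
E
python3 rel.py 590 -131.5 214
```

```text
pos [485.9  49.4 212.3] yaw 106.6 j [-0.03  0.3   1.89 -0.    0.96 -0.32] F [-0.6 -0.1  0.9] op 1.001 t 2.15
tool shift mm [-203.1   48.    -1.6] frac [-0.2539  0.06   -0.002 ]
```

>>> {"name": "arm_command", "arguments": {
  "steps": [
    {"dx":-0.064,"dy":0.015,"dz":0,"rx":0,"ry":0,"rz":0,"claw":-0.2},
    {"dx":-0.064,"dy":0.015,"dz":0,"rx":0,"ry":0,"rz":0,"claw":-0.2},
    {"dx":-0.064,"dy":0.015,"dz":0,"rx":0,"ry":0,"rz":0,"claw":-0.2},
    {"dx":-0.064,"dy":0.015,"dz":0,"rx":0,"ry":0,"rz":0.01,"claw":-0.2},
    {"dx":0,"dy":0,"dz":0,"rx":0,"ry":0,"rz":0,"claw":-0.2}
  ]
}}

```text
t: 2.78
eef_pos: [592.8, -138.4, 211.5]
tcp_rot: [-3.14, -0.0, 1.844]
ft_force: [-0.4, 0.3, -0.2]
opening: 0.606
```

```bash
python3 rel.py 590 -131.5 70
python3 - <<'E'
from cell import env
from h import *
c=env.get_calibration("wrist");p,d=env.read_camera("wrist")
cv2.imwrite("pics/w1.png",p[:,:,::-1])
E
```

```text
pos [ 592.8 -138.4  211.5] yaw 105.6 j [-0.34  0.47  1.6  -0.    1.07 -0.61] F [-0.4  0.3 -0.2] op 0.606 t 2.77
tool shift mm [  7.4  -0.6 141.6] frac [ 0.0093 -0.0007  0.1769]
```

View pics/w1.png

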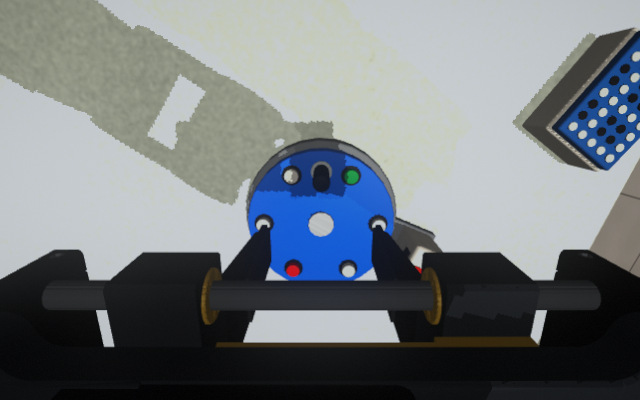

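Wrist view: pin at (321,180), centred between the fingers; red cap (293,269). I go down around it.

>>> {"name": "arm_command", "arguments": {
  "steps": [
    {"dx":0.003,"dy":0,"dz":0.045,"rx":0,"ry":0,"rz":0,"claw":-0.2},
    {"dx":0.003,"dy":0,"dz":0.045,"rx":0,"ry":0,"rz":0,"claw":-0.2},
    {"dx":0.003,"dy":0,"dz":0.045,"rx":0,"ry":0,"rz":0,"claw":-0.2},
    {"dx":0,"dy":0,"dz":0.035,"rx":0,"ry":0,"rz":0,"claw":-0.2},
    {"dx":0,"dy":0,"dz":0,"rx":0,"ry":0,"rz":0,"claw":-0.2}
  ]
}}

```text
t: 3.45
eef_pos: [587.4, -124.6, 73.2]
tcp_rot: [-3.139, -0.001, 1.849]
ft_force: [1.0, 0.7, 0.0]
opening: 0.6
```

```bash
python3 rel.py 590 -131.5 70
```

```text
pos [ 587.4 -124.6   73.2] yaw 105.9 j [-0.32  0.63  1.75 -0.    0.77 -0.6 ] F [1.  0.7 0. ] op 0.6 t 3.45
tool shift mm [-7.4  0.6  3.2] frac [-0.0092  0.0007  0.004 ]
```

>>> {"name": "arm_command", "arguments": {
  "steps": [
    {"dx":-0.009,"dy":0.001,"dz":0.003,"rx":0,"ry":0,"rz":0,"claw":0.2},
    {"dx":0,"dy":0,"dz":0,"rx":0,"ry":0,"rz":0,"claw":0.55},
    {"dx":0,"dy":0,"dz":0,"rx":0,"ry":0,"rz":0,"claw":0.55},
    {"dx":0,"dy":0,"dz":0,"rx":0,"ry":0,"rz":0,"claw":0.55},
    {"dx":0,"dy":0,"dz":0,"rx":0,"ry":0,"rz":0,"claw":0.55}
  ]
}}

```text
t: 4.08
eef_pos: [591.6, -131.4, 74.9]
tcp_rot: [3.14, 0.002, 1.85]
ft_force: [-0.0, 0.4, 0.1]
opening: 0.23
```

```bash
python3 rel.py 590 -131.5 70
```

```text
pos [ 591.6 -131.4   74.9] yaw 106.0 j [-0.33  0.63  1.74 -0.    0.77 -0.61] F [-0.   0.4  0.1] op 0.23 t 4.08
tool shift mm [ 0.4 -1.6  4.9] frac [ 0.0005 -0.002   0.0061]
```

>>> {"name": "arm_command", "arguments": {
  "steps": [
    {"dx":-0.0007,"dy":-0.0101,"dz":0.003,"rx":0,"ry":0,"rz":-0.089,"claw":0.55},
    {"dx":-0.0007,"dy":-0.0101,"dz":0.002,"rx":0,"ry":0,"rz":-0.089,"claw":0.55},
    {"dx":-0.0007,"dy":-0.0101,"dz":0,"rx":0,"ry":0,"rz":-0.089,"claw":0.55}
  ]
}}

```text
t: 4.45
eef_pos: [571.4, -142.4, 71.4]
tcp_rot: [3.138, 0.004, 2.281]
ft_force: [20.5, 18.1, -7.5]
opening: 0.226
```

```bash
cat > arc.py <<'E'
from cell import env
from h import *
s=env.state();p=s['eef_pos'];o=p[:2]-[605,-187.5];R=Ro.from_euler('xyz',s['tcp_rot']).as_matrix()
print('r',np.hypot(*o).round(1),'ang',(np.degrees(np.arctan2(o[1],o[0]))%360).round(1),'yaw',(np.degrees(s['tcp_rot'][2])%360).round(1),'z',p[2].round(1),'F',s['ft_force'].round(1),'j6',s['joints'][5].round(2),'t',s['t'])
for a in (105.3+60,202.7):
    q=np.array([605+58*np.cos(np.radians(a)),-187.5+58*np.sin(np.radians(a)),70]); print(a,(R.T@(q-p)).round(1))
E
python3 arc.py
```

```text
r 56.3 ang 126.7 yaw 130.7 z 71.4 F [20.5 18.1 -7.5] j6 -1.07 t 4.45
165.3 [ -8.4 -36.8   1.3]
202.7 [-38.2 -59.1   1.4]
```

>>> {"name": "arm_command", "arguments": {
  "steps": [
    {"dx":0,"dy":0,"dz":0,"rx":0,"ry":0,"rz":0,"claw":0.55}
  ]
}}

```text
t: 4.58
eef_pos: [571.7, -142.3, 71.5]
tcp_rot: [3.137, 0.005, 2.283]
ft_force: [3.0, 1.1, -2.6]
opening: 0.223
```

```bash
python3 arc.py;python3 - <<'E'
from cell import env
from h import *
p,d=env.read_camera("side");c=env.get_calibration("side")
cv2.imwrite("pics/s2.png",cv2.resize(p[150:350,260:560,::-1],None,fx=2.5,fy=2.5))
for x in look(p,c,(345,215,480,320))['red']:
    print(x,np.degrees(np.arctan2(x[2][1]+187.5,x[2][0]-605)))
E
```

```text
r 56.1 ang 126.4 yaw 130.8 z 71.5 F [ 3.   1.1 -2.6] j6 -1.07 t 4.575
165.3 [ -8.2 -37.2   1.4]
202.7 [-37.9 -59.4   1.4]
(array([462.8, 261. ]), np.int32(50), array([ 730.2, -192.6,   58. ]), array([ 722.6, -202.8,   74. ])) -2.3326438754471166
(array([411.3, 293.1]), np.int32(39), array([ 611. , -250.7,   58. ]), array([ 606.1, -259.6,   74. ])) -84.57678140322665
```

View pics/s2.png

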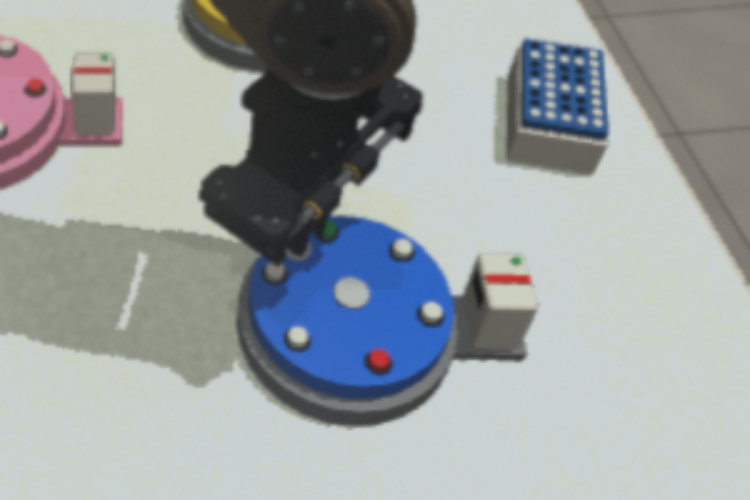

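The picture shows the drum turned about 20° with the pin (red cap now at crop (379,360)), the force at rest is small. Carrying on.

>>> {"name": "arm_command", "arguments": {
  "steps": [
    {"dx":0.001,"dy":-0.0076,"dz":0.001,"rx":0,"ry":0,"rz":-0.06,"claw":0.55},
    {"dx":0.0004,"dy":-0.0076,"dz":0,"rx":0,"ry":0,"rz":-0.065,"claw":0.55},
    {"dx":-0.0004,"dy":-0.0076,"dz":0,"rx":0,"ry":0,"rz":-0.065,"claw":0.55},
    {"dx":-0.0004,"dy":-0.0076,"dz":0,"rx":0,"ry":0,"rz":-0.065,"claw":0.55},
    {"dx":-0.0004,"dy":-0.0076,"dz":0,"rx":0,"ry":0,"rz":-0.065,"claw":0.55}
  ]
}}

```text
t: 5.25
eef_pos: [555.8, -163.0, 71.3]
tcp_rot: [3.136, 0.01, 2.797]
ft_force: [0.1, 0.3, 0.3]
opening: 0.225
```

```bash
python3 arc.py
```

```text
r 55.0 ang 153.5 yaw 160.2 z 71.3 F [0.1 0.3 0.3] j6 -1.64 t 5.25
165.3 [  3.1 -11.6   1.2]
202.7 [-11.8 -45.6   1.2]
```

>>> {"name": "arm_command", "arguments": {
  "steps": [
    {"dx":0.0025,"dy":-0.0076,"dz":0.001,"rx":0,"ry":0,"rz":-0.05,"claw":0.55},
    {"dx":0.0015,"dy":-0.0076,"dz":0,"rx":0,"ry":0,"rz":-0.05,"claw":0.55},
    {"dx":0.001,"dy":-0.0076,"dz":0,"rx":0,"ry":0,"rz":-0.05,"claw":0.55},
    {"dx":0.0005,"dy":-0.0076,"dz":0,"rx":0,"ry":0,"rz":-0.05,"claw":0.55},
    {"dx":0,"dy":-0.0076,"dz":0,"rx":0,"ry":0,"rz":-0.06,"claw":0.55}
  ]
}}

```text
t: 5.88
eef_pos: [545.7, -191.7, 70.7]
tcp_rot: [3.14, 0.011, -3.066]
ft_force: [0.8, 1.1, 1.1]
opening: 0.222
```

```bash
python3 arc.py
```

```text
r 59.5 ang 184.0 yaw 184.3 z 70.7 F [0.8 1.1 1.1] j6 -2.11 t 5.875
165.3 [-4.6 18.6  0.7]
202.7 [ -4.4 -18.6   0.7]
```

>>> {"name": "arm_command", "arguments": {
  "steps": [
    {"dx":-0.0012,"dy":-0.008,"dz":0,"rx":0,"ry":0,"rz":-0.065,"claw":0.55},
    {"dx":-0.001,"dy":-0.008,"dz":0,"rx":0,"ry":0,"rz":-0.065,"claw":0.55},
    {"dx":-0.0008,"dy":-0.008,"dz":0,"rx":0,"ry":0,"rz":-0.065,"claw":0.55},
    {"dx":0,"dy":0,"dz":0,"rx":0,"ry":0,"rz":0,"claw":0.55}
  ]
}}

```text
t: 6.38
eef_pos: [549.7, -205.4, 70.3]
tcp_rot: [3.134, 0.009, -2.753]
ft_force: [0.3, -0.8, 0.7]
opening: 0.225
```

```bash
python3 arc.py;python3 - <<'E'
from cell import env
from h import *
p,d=env.read_camera("side");c=env.get_calibration("side")
cv2.imwrite("pics/s3.png",cv2.resize(p[150:350,260:560,::-1],None,fx=2.5,fy=2.5))
for x in look(p,c,(345,215,480,320))['red']:
    print(x,np.degrees(np.arctan2(x[2][1]+187.5,x[2][0]-605)))
E
```

```text
r 58.1 ang 197.9 yaw 202.3 z 70.3 F [ 0.3 -0.8  0.7] j6 -2.45 t 6.375
165.3 [-11.6  30.5   0.7]
202.7 [ 0.1 -4.8  0.3]
(array([462.8, 261. ]), np.int32(50), array([ 730.2, -192.6,   58. ]), array([ 722.6, -202.8,   74. ])) -2.3326438754471166
(array([432.3, 266.5]), np.int32(30), array([ 666.9, -198.2,   58. ]), array([ 660.8, -208.2,   74. ])) -9.807202347586259
```

View pics/s3.png

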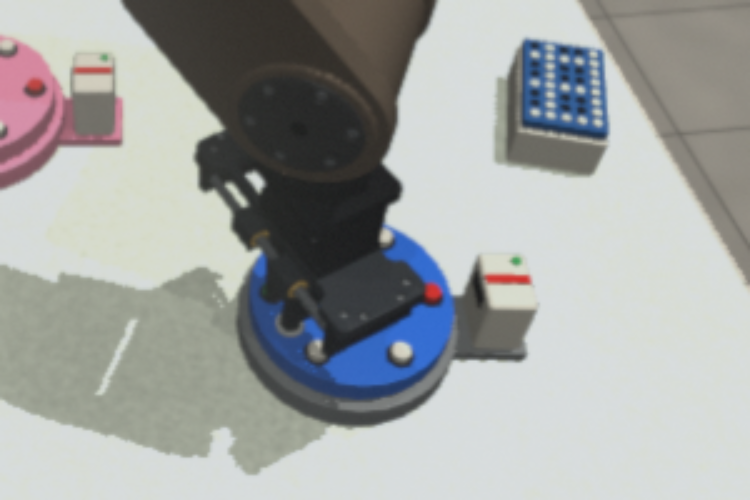

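The red cap is at crop (432,292), about 2.7° short and inside the detent's pull. I nudge about 4 mm, then open.

>>> {"name": "arm_command", "arguments": {
  "steps": [
    {"dx":0,"dy":-0.0045,"dz":0,"rx":0,"ry":0,"rz":0,"claw":0.55},
    {"dx":0,"dy":0,"dz":0,"rx":0,"ry":0,"rz":0,"claw":0.3},
    {"dx":0,"dy":0,"dz":0,"rx":0,"ry":0,"rz":0,"claw":-0.1},
    {"dx":0,"dy":0,"dz":0,"rx":0,"ry":0,"rz":0,"claw":-0.1}
  ]
}}

```text
t: 6.92
eef_pos: [550.8, -208.6, 70.4]
tcp_rot: [3.134, 0.008, -2.759]
ft_force: [-0.2, -0.1, -0.7]
opening: 0.482
```

```bash
python3 arc.py;python3 - <<'E'
from cell import env
from h import *
p,d=env.read_camera("side");c=env.get_calibration("side")
for x in look(p,c,(345,215,480,320))['red']:
    print(x,np.degrees(np.arctan2(x[2][1]+187.5,x[2][0]-605)))
E
```

```text
r 58.1 ang 201.3 yaw 201.9 z 70.4 F [-0.2 -0.1 -0.7] j6 -2.45 t 6.925
165.3 [-11.6  33.9   0.7]
202.7 [-0.1 -1.4  0.3]
(array([462.8, 261. ]), np.int32(50), array([ 730.2, -192.6,   58. ]), array([ 722.6, -202.8,   74. ])) -2.3326438754471166
(array([432.8, 266.6]), np.int32(25), array([ 667.8, -198.5,   58. ]), array([ 661.6, -208.5,   74. ])) -9.935097693450816
```

>>> {"name": "arm_command", "arguments": {
  "steps": [
    {"dx":0,"dy":0,"dz":-0.03,"rx":0,"ry":0,"rz":0,"claw":-0.1},
    {"dx":0,"dy":0,"dz":-0.05,"rx":0,"ry":0,"rz":0,"claw":-0.1},
    {"dx":0,"dy":0,"dz":-0.07,"rx":0,"ry":0,"rz":0,"claw":-0.1},
    {"dx":0.07,"dy":0,"dz":0,"rx":0,"ry":0,"rz":0,"claw":-0.1},
    {"dx":0.07,"dy":0,"dz":0,"rx":0,"ry":0,"rz":0,"claw":-0.1},
    {"dx":0,"dy":0,"dz":0,"rx":0,"ry":0,"rz":0,"claw":-0.1}
  ]
}}

```text
t: 7.72
eef_pos: [443.9, -252.3, 193.3]
tcp_rot: [3.135, 0.008, -2.758]
ft_force: [0.4, -0.5, 0.2]
opening: 0.551
```

```bash
python3 arc.py;python3 - <<'E'
from cell import env
from h import *
A=lambda q:np.degrees(np.arctan2(q[1]+187.5,q[0]-605)).round(1)
for n,b in(("scene",(150,225,300,400)),("side",(345,215,480,320))):
    c=env.get_calibration(n);p,d=env.read_camera(n);cv2.imwrite(f"pics/{n}4.png",p[:,:,::-1]);o=look(p,c,b)
    for k in('red','green','grey/white'):
        for x in o[k]:print(k,*x,A(x[2]),A(x[3]) if len(x)>3 else'')
    for x in o['dark']:
        if x[1]>100:print('dark',*x,A(x[3]),A(x[4]))
E
```

```text
r 173.7 ang 201.9 yaw 202.0 z 193.3 F [ 0.4 -0.5  0.2] j6 -2.61 t 7.725
165.3 [-126.2   33.5  124.5]
202.7 [-114.7   -1.8  124.1]
red [218.4 329.7] 62 [ 666.3 -194.9   58. ] [ 676.8 -193.6   74. ] -6.9 -4.9
red [213.5 361.6] 111 [ 710.5 -203.4   58. ] [ 719.6 -201.8   74. ] -8.6 -7.1
green [225.1 260.2] 40 [ 545.1 -177.5   58. ] 170.5 
green [227.4 367.8] 12 [ 722.4 -187.1   58. ] 0.2 
grey/white [259.4 272.8] 59 [ 574.6 -128.3   50. ] [ 579.6 -128.6   56. ] 117.2 113.3
grey/white [187.1 276.6] 61 [ 559.1 -236.3   50. ] [ 564.3 -235.3   56. ] -133.2 -130.4
grey/white [222.2 293.2] 208 [ 601.1 -186.5   50. ] [ 605.8 -186.2   56. ] 165.6 58.4
grey/white [258.8 307.2] 72 [ 636.6 -137.3   50. ] [ 640.9 -137.5   56. ] 57.8 54.3
grey/white [180.7 311.9] 75 [ 621.3 -245.4   50. ] [ 625.7 -244.3   56. ] -74.3 -70.0
dark [203.3 256.5] 235 (np.float64(201.2), np.int64(243)) [ 550.  -207.1  105. ] [ 550.9 -207.8   80. ] -160.4 -159.4
dark [253.3 353.8] 346 (np.float64(280.5), np.int64(318)) [ 699.1 -115.1  105. ] [ 723.3 -153.5   80. ] 37.6 16.0
red [462.8 261. ] 50 [ 730.2 -192.6   58. ] [ 722.6 -202.8   74. ] -2.3 -7.4
red [432.1 266.6] 35 [ 666.4 -198.3   58. ] [ 660.2 -208.4   74. ] -10.0 -20.7
green [369.6 266.6] 21 [ 545.4 -184.4   58. ] 177.0 
grey/white [382.4 243.5] 37 [ 584.3 -126.5   50. ] [ 582.7 -130.8   56. ] 108.7 111.5
grey/white [413.  244.1] 36 [ 646.6 -135.3   50. ] [ 644.5 -139.6   56. ] 51.4 50.5
grey/white [400.1 266.7] 126 [ 606.9 -186.5   50. ] [ 605.1 -190.3   56. ] 27.8 -88.0
grey/white [377.8 281.8] 16 [ 556.1 -215.    50. ] [ 554.8 -218.6   56. ] -150.6 -148.2
grey/white [386.8 289.5] 49 [ 569.6 -233.6   50. ] [ 568.1 -237.    56. ] -127.5 -126.7
grey/white [419.9 290. ] 46 [ 631.3 -241.9   50. ] [ 629.3 -245.2   56. ] -64.2 -67.2
dark [359.  249.4] 1344 (np.float64(350.5), np.int64(215)) [520.3 -92.7 105. ] [ 527.9 -157.2   80. ] 131.8 158.5
```

View pics/scene4.png

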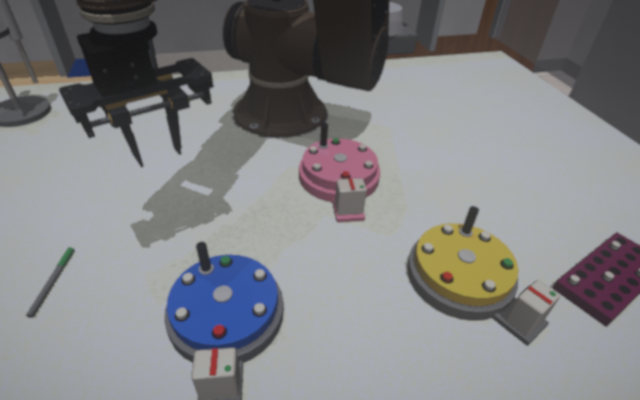

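View pics/side4.png

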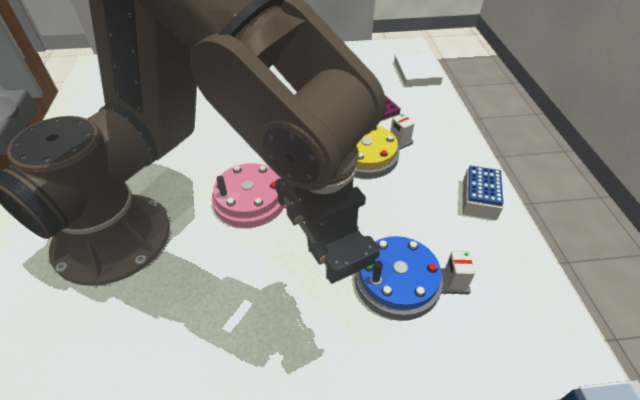

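Scene view: red cap (218,330) directly in line with the head's stripe (213,362), pin at (203,256). The gripper is clear, and the yellow carousel looks unchanged. Directions from opposite caps give about -7.5° (side) and -8.2° (scene), against about -7° to -8° for the head. So the drum is seated, and I hand in.

Run:
```python
from cell import env
import numpy as np
a=np.load("scene0.npz")['p'];b,_=env.read_camera("scene")
print("yellow region diff",np.abs(a[200:340,405:560].astype(int)-b[200:340,405:560]).mean())
print(env.state()['ft_force'],env.job_done())
```

```text
yellow region diff 13.750199692780338
the job is handed in; nothing more can be done
[ 0.76623796  0.06563685 -0.52696478] None
```

The blue carousel is turned so its red-capped tube stands in front of its own read head. The job was handed in about 8 s in, with the gripper open and clear. I turned the drum about 97° anticlockwise, with the fingers held loosely around the pin, past the click at -1.05 to the one at 0.

**Alignment:** with the gripper clear, lines through opposite caps gave the red cap at about -7.5° in the side view and -8.2° in the scene view. The head is at about -7.1° to -8.1°. That puts the drum within about 1° of home, well inside the detent's pull.
- The red cap measured on its own in the side view read about -10°. I put this down to height and calibration bias, as the scene view gave -6.9°.

**Forces:** the highest I read was about 28 N at the wrist, briefly, early in the turn. It was under 2 N at the end.

**Yellow carousel:** I never went near its pin, and to the eye its pin and caps look the same in the first and last scene pictures. The plain pixel comparison of that area did not come out near zero (mean difference 14 of 255). I took that for changed shadows or light, but did not look into it or measure the yellow pin's position.

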